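# Ready an autoclave load and vent the bottle cap

### The job

Help me get this load ready for the autoclave. Put the steel spatula into the tray with the tweezers and the felt marker into the tray with the pen, letting go of each, because only steel is to be sterilised. Then screw the cap of the clamped glass bottle down until it stops, back it off a quarter turn so that it can vent, and finish while still gripping the cap at that setting, so that I can tape it. Do not disturb the other things on the bench.

Things in the scene. Friction and masses are not known exactly. Their poses are not given: they have to be found in the camera images.
- clamped_bottle: Clear glass bottle with a blank label band, 70 mm wide, fixed upright in a bench clamp (base plate 110 x 110 x 10 mm, collar 85 mm wide up to 36 mm high, clamp screw at +x reaching 57 mm out). It cannot move or turn. Origin: on its upright axis, at the bench. The shoulder narrows from 70 mm at height 94 mm to a 39 mm neck at 117 mm; a 47 mm glass ring ends at 125 mm, just below the cap.
- cap_grip (a point): Point on the axis of the bottle's screw cap, 16 mm above its lower edge and 12 mm below its top: the height to grip. White ribbed round cap with an upright side, 54.4 mm in diameter, 28 mm high. Screwed right down, this point is 143.5 mm above the bench. x points along the small raised bar on the cap's top and turns with the cap; z is up.
- cap (a joint): Angle of the cap on its thread, rad. 0: screwed right down, at a hard stop. Grows as it unscrews (anticlockwise from above); clockwise lowers it, 4 mm a turn. It cannot come off. It starts 2.8 to 4.4 rad above the stop. Friction of 0.06 N m holds it wherever it is left, also under a light push; at the stop a gripper that turns on slips round it.
- tool_tray: Open stainless tray with a dark rubber mat in it, 120 (x) x 200 (y) x 24 mm high outside, walls 3 mm, upper side of the mat 4 mm above the bench, fixed; the one in which the tweezers lie. Origin: centre of its underside, on the bench. Its long side (y) points roughly away from the robot.
- pen_tray: A second tray, exactly like the first; the one in which the pen lies.
- lab_spatula: Double-ended steel lab spatula lying on the bench, 147 mm long (y), 40 g, loose. Its bar handle, 10 mm wide (x), 8 mm high, runs 35 mm to either side of the middle; the blades beyond are up to 15 mm wide, 2.5 mm thick, 1 mm off the bench. Origin: middle of the underside; grip the handle across x there.
- pen: Ball pen, 139 mm long (y), 10 mm thick, loose; lies along the pen tray 35 mm to the +x side of its middle. Origin: middle, underside. It stays there.
- tweezers: Steel tweezers, 122 mm long (y), 14 mm wide, 8 mm high, loose; lie along the tool tray 35 mm to the +x side of its middle. Origin: middle, underside. They stay there.
- marker: Felt marker lying on the bench, 128 mm long (y), 14 mm high, 14 g, loose. Origin: middle of the underside. Its white barrel, 12 mm wide across x from -7 to +5 mm, runs from y = -24 to +64 mm; grip it across x at about y = +20 mm, not by the black cap at the -y end, where fingers find no hold.
- tape_roll: Roll of tape, 68 mm across, 19 mm high, on the bench near its front edge; leave it. Origin: centre of its underside.
- blue_cap_bottle: Small plastic reagent bottle with a screw cap, 51 mm across, 96 mm high, standing at the back, beside a wash bottle; leave it. Origin: centre of its underside.
- empty_vial: Small glass vial with a screw cap, 27 mm across, 60 mm high, standing between the vice and the trays; leave it. Origin: centre of its underside.
Not all that is in view belongs to the job. There is more than one size of the clamped_bottle; the job needs the larger.

How it is judged (in metres and radians):
On the way, in this order (a step that is already met when the one before it is completed fails the run):
1. the spatula lies in the tray with the tweezers and the marker in the tray with the pen, both let go (x of lab_spatula in the frame of tool_tray between -0.056 and 0.056 m and y of lab_spatula in the frame of tool_tray between -0.06 and 0.06 m and z of lab_spatula in the frame of tool_tray between -0.005 and 0.03 m and angle between lab_spatula's own y axis and vertical between 1.45 and 1.69 rad and x of marker in the frame of pen_tray between -0.056 and 0.056 m and y of marker in the frame of pen_tray between -0.06 and 0.06 m and z of marker in the frame of pen_tray between -0.005 and 0.03 m and angle between marker's own y axis and vertical between 1.45 and 1.69 rad and linear speed of each of lab_spatula, marker below 0.02 m/s and contact force between the fingers and lab_spatula below 0.1 N and contact force between the fingers and marker below 0.1 N), for 0.2 s.
2. the cap is screwed down to its stop (value of joint cap below 0.1 rad), for 0.1 s.
At the end, for the whole second after the job is handed in: The cap is 1.15 to 2.0 rad above its stop, still, and gripped with more than 2 N. Spatula and tweezers lie in one tray, marker and pen in the other, at rest, long axis within 7 degrees of level, middle within 56 mm across and 60 mm along of the tray's, underside under 30 mm high (value of joint cap between 1.15 and 2 rad and velocity of joint cap between -0.1 and 0.1 rad/s and contact force between the fingers and cap above 2 N and x of lab_spatula in the frame of tool_tray between -0.056 and 0.056 m and y of lab_spatula in the frame of tool_tray between -0.06 and 0.06 m and z of lab_spatula in the frame of tool_tray between -0.005 and 0.03 m and angle between lab_spatula's own y axis and vertical between 1.45 and 1.69 rad and x of marker in the frame of pen_tray between -0.056 and 0.056 m and y of marker in the frame of pen_tray between -0.06 and 0.06 m and z of marker in the frame of pen_tray between -0.005 and 0.03 m and angle between marker's own y axis and vertical between 1.45 and 1.69 rad and linear speed of each of lab_spatula, marker below 0.02 m/s and x of tweezers in the frame of tool_tray between -0.056 and 0.056 m and y of tweezers in the frame of tool_tray between -0.06 and 0.06 m and z of tweezers in the frame of tool_tray between -0.005 and 0.03 m and angle between tweezers's own y axis and vertical between 1.45 and 1.69 rad and x of pen in the frame of pen_tray between -0.056 and 0.056 m and y of pen in the frame of pen_tray between -0.06 and 0.06 m and z of pen in the frame of pen_tray between -0.005 and 0.03 m and angle between pen's own y axis and vertical between 1.45 and 1.69 rad); the arm keeps its last pose, push and grip.
It fails at once if the roll of tape is pushed away or knocked over (distance of tape_roll from where it was at the start of the episode above 0.03 m or angle between tape_roll's own z axis and vertical above 0.5 rad).
It fails at once if the small reagent bottle is pushed away or knocked over (distance of blue_cap_bottle from where it was at the start of the episode above 0.03 m or angle between blue_cap_bottle's own z axis and vertical above 0.5 rad).
It fails at once if the vial is pushed away or knocked over (distance of empty_vial from where it was at the start of the episode above 0.03 m or angle between empty_vial's own z axis and vertical above 0.5 rad).
It also fails if it takes over 72 s, if anything falls off the work surface, if the arm or the gripper's body presses on something with over 40 N, if the wrist force passes 120 N, or if a joint passes its speed limit or range.

### The arm

A 7-joint arm with a two-finger parallel gripper is mounted at the origin on a cart in front of the work surface, level with it; the furniture and walls round the work are solid. World frame = base frame: x ahead of the robot, y to its left, z up, the work surface at z = 0. Lengths are in m, angles in degrees, forces in N, time in s.
With the tool pointing down it reaches from about 0.35 to 0.9 m from the base axis. Payload 7.2 kg.
Tool frame: the origin (TCP) lies at the centre of the arm's flange, where the gripper is bolted on; the fingertips stand 182 mm ahead of it and the grasp point (between the pads) lies 163 mm ahead of it; z points along the fingers, y is the line along which they close (so a half turn about z gives the same grasp; the last joint's range is limited). The gripper opens to 88 mm and grips with 3 to 60 N. Pads are 20 mm wide; open, the fingers measure 115 mm over their backs; the gripper's body (75 mm by 178 mm) begins 61 mm behind the grasp point.
Start: joints at [65.936, 23.554, -0.728, 91.456, 0.321, 64.991, -4.71], TCP at [0.215, -0.587, 0.405] pointing down, gripper open.
Joint ranges: [-169.25, 169.25], [-16.82, 113.86], [-84.01, 82.57], [7.8, 145.47], [-59.2, 239.2], [7.22, 106.19], [-163.78, 163.78]. Speed limits (degrees/s): [136.94, 136.94, 172.46, 172.46, 180, 180, 180].

### API

Orientations are given as [roll, pitch, yaw] about the fixed x, y, z axes, in that order (R = Rz(yaw) Ry(pitch) Rx(roll)).
In Python, from workcell import * gives the robot as it stands.
- The arm moves only by the tool servo_tool, never from a script. Its argument "deltas" is a list of rows, each a list of 3 entries, a list of its own where there are three numbers: the opening, from 0 (shut) to 1 (fully open), then the shift along the world's x, y, z in m, then the turn about the world's z in degrees. A call has exactly 8 rows; each row shifts and turns the commanded pose from where the row before left it; what a row does not reach is not made up. A row lasts 1/8 s, in which the tool goes at most 62.5 mm and 10.7 degrees, less where a joint would pass 70% of its speed; a pose out of reach is approached as far as the arm can. A call with a gripper value outside its range is refused whole. The fingers move at their own pace and stop on an object; "newtons" is the grip in N (left out, the last holds). Time passes only in rows, so rows that do not move let the fingers close, or fill a call up. It gives the time, the measured TCP pose, the force, the opening and the grip force at its end, in the units of the state.
- observe(): the state, without advancing time (a new reading comes with each control period).
- capture(name): name is "scene" or "top"; returns the picture (400x640x3 uint8, red, green, blue); there is no depth.
- camera_info(name): a dict with "fx", "fy", "cx", "cy" (pixels), "dist" ([k1, k2, p1, p2, k3] as OpenCV has them; the pictures are not rectified), "T" (4x4, takes a point from camera to world coordinates). Camera axes: x right, y down, z forward; pixel columns grow to the right and rows downward; lengths in m; the calibration is good to about 2 mm. A picture is of the moment at which its call begins. camera_info takes no time and is no camera call.
- finish_job(): hands the job in; it is judged then, once.
The state is a dict: "clock": time; "joints": joint angles; "qd": joint speeds; "effort": joint torques, N m; "tool_pos": TCP position; "ee_rot": TCP orientation; "ft_force": force on the tool from outside, world axes, zero at the start; "moment": the same for the moment, N m; "width": finger opening in m; "gripper_force": force on a finger pad.
Only numpy, scipy, OpenCV 4.12 (cv2) and the standard library are available. Lean on these libraries where they do the work, as an engineer would, in place of code of your own. Each camera call takes 0.05 s, during which the arm holds its last target. There are 200 camera calls.

## Working session

There is one attempt and no reset: what is moved stays moved. The work goes in short steps, Python scripts to look and compute and a tool call to move; the robot and the scene stay as the last step left them, time stands still between calls to the robot, and variables do not carry over. Pictures are saved under pics/ and viewed, at most 10 in all, crops included, and the job is handed in when it is done.

Besides the shell and the picture viewer there is one more tool, called after "Call:" by a JSON object that holds its "api" and its "payload". servo_tool: Moves the arm, as the interface text tells. Its arguments: {"type":"object","properties":{"deltas":{"type":"array","items":{"type":"array"}},"newtons":{"type":"number"}},"required":["deltas"]}

```bash
mkdir -p pics
python3 - <<'E'
from workcell import *
import cv2
s=observe();print({k:s[k] for k in('clock','tool_pos','ee_rot','width','ft_force')})
for n in('scene','top'):
    i=camera_info(n);print(n,{k:(v.tolist() if hasattr(v,'tolist') else v) for k,v in i.items()})
    cv2.imwrite(f'pics/{n}0.png',capture(n)[:,:,::-1])
E
```

```text
{'clock': 0.0, 'tool_pos': array([ 0.21527637, -0.58651911,  0.40380735]), 'ee_rot': array([-1.79907407e+02,  7.18229867e-03,  2.01593049e+01]), 'width': 0.0879528237638689, 'ft_force': array([-0.36858191,  0.63891985,  0.03010871])}
scene {'fx': 373.38489624126237, 'fy': 373.38489624126237, 'cx': 320.4552544574012, 'cy': 202.18083776154458, 'dist': [-0.0004011842361597871, 0.0, 0.0, 0.0, 0.0], 'T': [[-0.7621898395957488, -0.4281059815209524, 0.4855840987954495, -0.06614126640626669], [-0.6470181155220123, 0.47964283871626107, -0.592714354014268, 0.7859435533404678], [0.02083762470510871, -0.765942566942319, -0.6425712237117847, 0.8817102040518703], [0.0, 0.0, 0.0, 1.0]]}
top {'fx': 384.64525774116044, 'fy': 384.64525774116044, 'cx': 321.69852094652043, 'cy': 200.27499293384196, 'dist': [-0.034683792272465507, 0.0, 0.0, 0.0, 0.0], 'T': [[-0.0013367632632878242, -0.9986246551518626, 0.052411937445599126, 0.4616831775530886], [-0.9997762265453544, 0.00244114296889844, 0.021012797427709222, 0.03581998528598709], [-0.02111184261760372, -0.052372119909631955, -0.9984044526931262, 1.2334049947022023], [0.0, 0.0, 0.0, 1.0]]}
```

View pics/scene0.png

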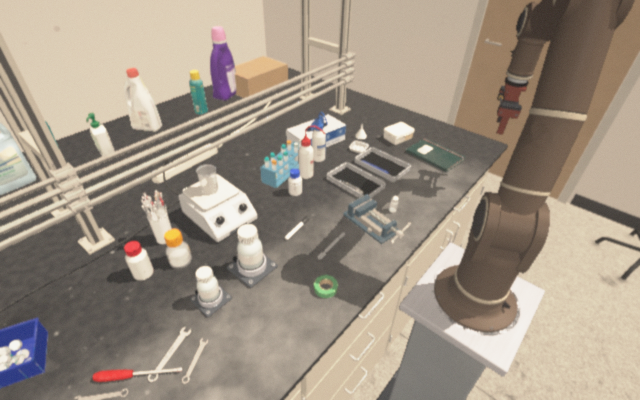

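View pics/top0.png

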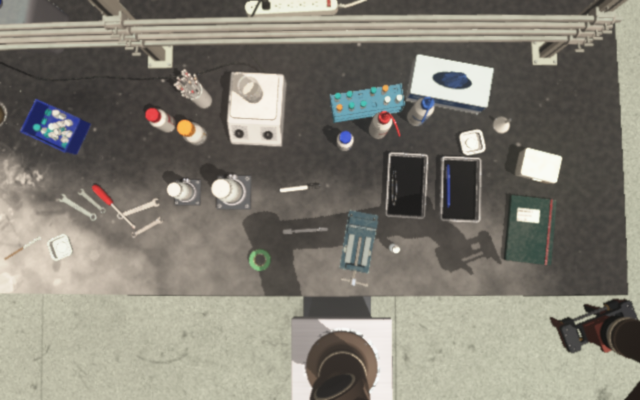

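The top view shows these:
- Candidates for the spatula: grey bar at (305,231). The wrenches at (75,205) and (140,210) are not it.
- Marker: white and black at (300,188). The red screwdriver at (110,205) and the blue pen at (449,187) are not it.
- Trays: (407,185) holds a metallic item, (460,188) holds the blue pen.
- Bottles: large clamped one at (230,190), smaller one at (183,191).
- Obstacles: vice (358,240), vial (396,249), tape (259,260).

I'll check these in one close crop.

Run:
```python
import cv2
a=cv2.imread('pics/top0.png')[140:275,205:490]
cv2.imwrite('pics/crop0.png',cv2.resize(a,None,fx=2.8,fy=2.8,interpolation=cv2.INTER_CUBIC))
```

```text
(no output)
```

View pics/crop0.png

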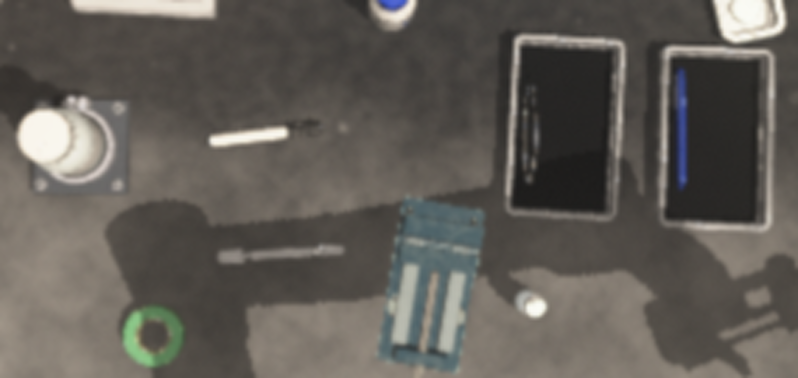

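The crop confirms the choices. Tweezers are in the left tray, the blue pen in the right. The spatula is at crop (280,253), the marker at (262,133) with its cap to the right, and the big bottle's cap at (46,137). Next I'll measure.

```bash
cat > h.py <<'E'
import numpy as np, cv2
from workcell import *
def ray(n,px,z):
    "pixel(s) -> world xy at height z"
    i=camera_info(n);K=np.array([[i['fx'],0,i['cx']],[0,i['fy'],i['cy']],[0,0,1]])
    u=cv2.undistortPoints(np.float64(px).reshape(-1,1,2),K,np.array(i['dist'])).reshape(-1,2)
    T=np.array(i['T']);d=np.c_[u,np.ones(len(u))]@T[:3,:3].T
    return (T[:3,3]+d*((z-T[2,3])/d[:,2])[:,None])[:,:2].round(4)
def proj(n,P):
    i=camera_info(n);K=np.array([[i['fx'],0,i['cx']],[0,i['fy'],i['cy']],[0,0,1]])
    W=np.linalg.inv(np.array(i['T']))
    return cv2.projectPoints(np.float64(P).reshape(-1,3),cv2.Rodrigues(W[:3,:3])[0],W[:3,3],K,np.array(i['dist']))[0].reshape(-1,2).round(1)
def blobs(mask,off,amin=20):
    n,l,s,c=cv2.connectedComponentsWithStats(mask.astype(np.uint8))
    for k in range(1,n):
        if s[k,4]>=amin:
            p=np.argwhere(l==k)[:,::-1].astype(np.float32)
            r=cv2.minAreaRect(p);yield s[k,4],cv2.boxPoints(r)+off,np.array(r[0])+off
def ends(box):
    a,b,c,d=box
    return ((a+b)/2,(c+d)/2) if np.linalg.norm(a-b)<np.linalg.norm(b-c) else ((b+c)/2,(d+a)/2)
E
python3 - <<'E'
from h import *
im=cv2.imread('pics/top0.png');hsv=cv2.cvtColor(im,cv2.COLOR_BGR2HSV);V=hsv[...,2].astype(int);S=hsv[...,1]
def show(t,m,x0,y0,x1,y1,z,amin=20):
    for a,b,c in blobs(m[y0:y1,x0:x1],(x0,y0),amin):
        e=ends(b);w=ray('top',[e[0],e[1]],z);print(t,a,c.round(1),'ends',np.round(e,1).tolist(),w.tolist(),'mid',w.mean(0).round(4),'len',np.linalg.norm(w[0]-w[1]).round(3),'box',ray('top',b,z).tolist() if amin>200 else '')
show('marker',V>170,275,175,335,200,.010)
show('spat',V>95,278,222,335,240,.005)
g=cv2.GaussianBlur(V.astype(np.uint8),(0,0),4).astype(int)
show('spat2',V>g+12,278,222,332,242,.005)
show('trays',V>120,380,145,488,230,.024,250)
show('pen',(S>150)&(V>60)&(hsv[...,0]>100)&(hsv[...,0]<130),440,155,460,215,.012)
show('cap',V>215,205,170,232,215,.157)
show('tape',(hsv[...,0]>45)&(hsv[...,0]<75)&(S>100),240,240,280,280,.019)
for t,c,z in(('plate',[[30,103],[128,103],[128,192],[30,192]],.01),('vialtop',[[533,306]],.06),('vice',[[405,195],[485,210],[455,372],[378,360]],.05)):
    w=ray('top',np.array(c)/2.8+[205,140],z);print(t,w.tolist(),w.mean(0))
print('spat visual',ray('top',np.array([[218,257],[343,250]])/2.8+[205,140],.003))
print('marker visual',ray('top',np.array([[209,142],[322,125]])/2.8+[205,140],.007))
E
```

```text
marker 110 [293.4 188.4] ends [[307.0, 186.8], [279.9, 190.1]] [[0.5693, 0.1086], [0.5587, 0.1953]] mid [0.564 0.152] len 0.087 box 
spat 177 [305. 230.] ends [[327.0, 228.7], [282.9, 231.3]] [[0.4353, 0.0448], [0.4274, 0.1857]] mid [0.4314 0.1152] len 0.141 box 
spat2 156 [305. 230.] ends [[327.0, 228.7], [282.9, 231.3]] [[0.4353, 0.0448], [0.4274, 0.1857]] mid [0.4314 0.1152] len 0.141 box 
trays 355 [406.8 181.7] ends [[408.5, 152.3], [405.1, 211.1]] [[0.6763, -0.2136], [0.4905, -0.2002]] mid [ 0.5834 -0.2069] len 0.186 box [[0.4943, -0.137], [0.6803, -0.1498], [0.6724, -0.2773], [0.4866, -0.2634]]
trays 751 [463.5 192.5] ends [[463.5, 156.0], [463.5, 229.0]] [[0.6642, -0.3871], [0.4341, -0.3823]] mid [ 0.5492 -0.3847] len 0.23 box [[0.6643, -0.3128], [0.6641, -0.4616], [0.4339, -0.456], [0.4343, -0.3087]]
cap 304 [221.5 190.5] ends [[221.5, 180.0], [221.5, 201.0]] [[0.5764, 0.3424], [0.5168, 0.3416]] mid [0.5466 0.342 ] len 0.06 box 
plate [[0.6026, 0.4032], [0.602, 0.2896], [0.4999, 0.2887], [0.5001, 0.4018]] [0.55115  0.345825]
vialtop [[0.3741, -0.1624]] [ 0.3741 -0.1624]
vice [[0.4948, -0.0251], [0.4781, -0.1127], [0.3019, -0.0787], [0.3148, 0.0051]] [ 0.3974  -0.05285]
spat visual [[0.4256 0.1861]
 [0.4335 0.0433]]
marker visual [[0.5571 0.1965]
 [0.5762 0.067 ]]
```

Call:
{"api": "servo_tool", "payload": {"deltas": [[0.5, [0.025, 0.045, -0.01], 4.5], [0.5, [0.025, 0.045, -0.01], 4.5], [0.5, [0.025, 0.045, -0.01], 4.5], [0.5, [0.025, 0.045, -0.01], 4.5], [0.5, [0.025, 0.045, -0.01], 4.5], [0.5, [0.025, 0.045, -0.01], 4.5], [0.5, [0.025, 0.045, -0.01], 4.5], [0.5, [0.025, 0.045, -0.01], 4.5]], "newtons": 20}}

```text
clock: 1.1
tool_pos: [0.4158, -0.2252, 0.3243]
ee_rot: [180.0, 0.0, 56.3]
ft_force: [0.3, -1.1, -1.3]
width: 0.0436
gripper_force: 0.0
```

Call:
{"api": "servo_tool", "payload": {"deltas": [[0.5, [0.002, 0.043, -0.005], 4.7], [0.5, [0.002, 0.043, -0.005], 4.7], [0.5, [0.002, 0.043, -0.005], 4.7], [0.5, [0.002, 0.043, -0.005], 4.7], [0.5, [0.002, 0.043, -0.005], 4.7], [0.5, [0.002, 0.043, -0.005], 4.7], [0.5, [0.002, 0.043, -0.005], 4.7], [0.5, [0.002, 0.043, -0.005], 4.7]]}}

```text
clock: 2.1
tool_pos: [0.4312, 0.1185, 0.2844]
ee_rot: [-180.0, 0.0, 93.9]
ft_force: [0.7, -0.0, 0.1]
width: 0.0444
gripper_force: 0.0
```

Run:
```python
from h import *
c=lambda *p:np.array(p)/2.8+[205,140]
for t,p in(('tool',[(513,36),(624,41),(617,216),(508,212)]),('pen',[(664,48),(774,52),(768,228),(660,223)])):
    w=ray('top',c(*p),.024);d=w[0]+w[1]-w[2]-w[3];s=w[0]+w[3]-w[1]-w[2]
    print(t,w.tolist(),w.mean(0),np.degrees(np.arctan2(d[1],d[0])),np.linalg.norm(d)/2,np.linalg.norm(s)/2)
print('tweez/pen',ray('top',c((531,85),(530,183),(681,70),(681,187)),.01).tolist())
print('tape',ray('top',c((153,337)),.019))
s=observe();print(s['joints'],s['tool_pos'],s['ee_rot'],s['clock'])
cv2.imwrite('pics/scene1.png',capture('scene')[:,:,::-1])
a=cv2.imread('pics/scene1.png')[120:320,180:440];cv2.imwrite('pics/c1.png',cv2.resize(a,None,fx=3,fy=3,interpolation=cv2.INTER_CUBIC))
```

```text
tool [[0.6749, -0.1494], [0.6688, -0.2745], [0.4715, -0.2634], [0.4762, -0.1416]] [ 0.57285  -0.207225] -2.732497774954795 0.19822538308703055 0.12356804805450315
pen [[0.6607, -0.3195], [0.6559, -0.4437], [0.4576, -0.4323], [0.4635, -0.3114]] [ 0.559425 -0.376725] -2.8226641659205174 0.1979902144046518 0.12266672327897243
tweez/pen [[0.6209, -0.1713], [0.5092, -0.1689], [0.6377, -0.3425], [0.5042, -0.3399]]
tape [[0.3362 0.2573]]
[  8.1699998   19.13167734 -35.08721845 120.78506635  15.61295903
  44.44937175 -32.78523194] [0.4312071  0.11854005 0.28441866] [-1.79996754e+02  6.22118770e-03  9.38990194e+01] 2.1
```

View pics/c1.png

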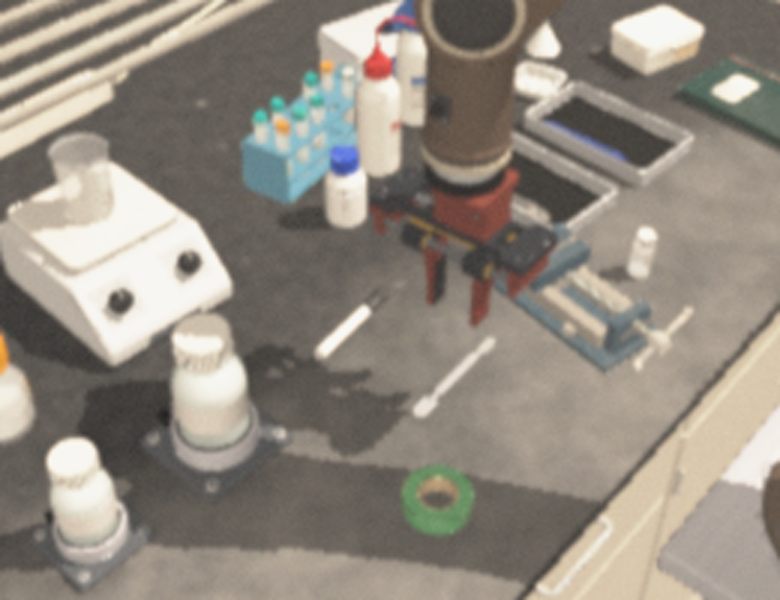

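Crop (scene): the spatula at (455,377) is clear of the fingers and the tape. The gripper is above its middle, so I'll descend and grip.

Call:
{"api": "servo_tool", "payload": {"deltas": [[0.5, [-0.001, -0.0035, -0.03], 0], [0.5, [0, 0, -0.03], 0], [0.5, [0, 0, -0.02], 0], [0.5, [0, 0, -0.015], 0], [0.5, [0, 0, -0.005], 0], [0, [0, 0, 0], 0], [0, [0, 0, 0], 0], [0, [0, 0, 0], 0]], "newtons": 30}}

```text
clock: 3.15
tool_pos: [0.4306, 0.1138, 0.1852]
ee_rot: [179.9, -0.0, 93.7]
ft_force: [0.0, -0.8, -0.6]
width: 0.017
gripper_force: 0.0
```

Call:
{"api": "servo_tool", "payload": {"deltas": [[0, [0, 0, 0], 0], [0, [0, 0, 0], 0], [0, [0, 0, 0], 0], [0, [0, 0, 0.01], 0], [0, [0, 0, 0.03], 0], [0, [0, 0, 0.04], 0], [0, [0, 0, 0.04], 0], [0, [0, 0, 0.01], 0]]}}

```text
clock: 4.15
tool_pos: [0.4307, 0.1141, 0.3171]
ee_rot: [179.8, -0.0, 93.7]
ft_force: [-0.3, -1.0, -0.6]
width: 0.0095
gripper_force: 30.0
```

Call:
{"api": "servo_tool", "payload": {"deltas": [[0, [0.0175, -0.043, 0], -10], [0, [0.0175, -0.043, 0], -10], [0, [0.0175, -0.043, 0], -10], [0, [0.0175, -0.043, 0], -10], [0, [0.0175, -0.043, 0], -10], [0, [0.0175, -0.043, 0], -10], [0, [0.0175, -0.043, 0], -10], [0, [0.0175, -0.043, 0], -10]]}}

```text
clock: 5.15
tool_pos: [0.5704, -0.2316, 0.3135]
ee_rot: [-180.0, 0.1, 13.4]
ft_force: [0.8, 0.2, -0.1]
width: 0.0096
gripper_force: 30.0
```

Call:
{"api": "servo_tool", "payload": {"deltas": [[0, [0, 0.003, 0], -8], [0, [0, 0, 0], -8], [0, [0, 0, -0.04], 0], [0, [0, 0, -0.04], 0], [0, [0, 0, -0.03], 0], [0, [0, 0, -0.012], 0], [0, [0, 0, 0], 0], [0.2, [0, 0, 0], 0]]}}

```text
clock: 6.15
tool_pos: [0.5708, -0.2274, 0.1938]
ee_rot: [180.0, -0.1, -2.2]
ft_force: [0.3, -0.3, -0.0]
width: 0.0156
gripper_force: 0.0
```

Call:
{"api": "servo_tool", "payload": {"deltas": [[0.26, [0, 0, 0], 0], [0.26, [0, 0, 0], 0], [0.26, [0, 0, 0.02], 0], [0.26, [0, 0, 0.03], 0], [0.26, [0, 0, 0.04], 0], [0.26, [0, 0, 0.04], 0], [0.4, [0, 0.02, 0], 8], [0.5, [0, 0.04, 0], 10]]}}

```text
clock: 7.15
tool_pos: [0.5702, -0.1683, 0.3251]
ee_rot: [179.8, -0.1, 15.9]
ft_force: [-0.1, 0.8, 0.5]
width: 0.0396
gripper_force: 0.0
```

Call:
{"api": "servo_tool", "payload": {"deltas": [[0.5, [-0.001, 0.04, -0.004], 10.2], [0.5, [-0.001, 0.04, -0.004], 10.2], [0.5, [-0.001, 0.04, -0.004], 10.2], [0.5, [-0.001, 0.04, -0.004], 10.2], [0.5, [-0.001, 0.04, -0.004], 10.2], [0.5, [-0.001, 0.04, -0.004], 10.2], [0.5, [0, 0.04, -0.004], 10.2], [0.5, [0, 0.04, -0.004], 10.2]]}}

```text
clock: 8.15
tool_pos: [0.5644, 0.1539, 0.2923]
ee_rot: [179.9, 0.1, 97.7]
ft_force: [0.3, -0.4, -0.7]
width: 0.0438
gripper_force: 0.0
```

Run:
```python
from h import *
s=observe();print(s['joints'],s['tool_pos'],s['ee_rot'],s['clock'])
t=capture('top')[:,:,::-1];q=capture('scene')[:,:,::-1]
cv2.imwrite('pics/top2.png',t);cv2.imwrite('pics/scene2.png',q)
f=lambda a:cv2.resize(a,(390,300),interpolation=cv2.INTER_CUBIC)
cv2.imwrite('pics/c2.png',np.hstack([f(t[145:225,380:484]),f(q[170:270,250:380])]))
V=cv2.cvtColor(q,cv2.COLOR_BGR2HSV)[...,2]
for a,b,c in blobs(V[205:250,275:320]>170,(275,205)): print(a,b.tolist(),ray('scene',np.array(ends(b)),.010))
print('scene1 spat',ray('scene',np.array([[415,412],[493,340]])/3+[180,120],.004))
```

```text
[  4.70910994  30.53424591 -33.60520405 102.10561685  20.59504104
  53.45965815 -29.99821398] [0.56443451 0.15386782 0.29225863] [1.79885115e+02 5.32986395e-02 9.76621608e+01] 8.15
117 [[283.5000047683716, 236.5], [300.00000381469727, 220.0], [303.50000381469727, 223.5], [287.00000381469727, 240.0]] [[0.573  0.1037]
 [0.56   0.1971]]
scene1 spat [[0.4293 0.1842]
 [0.4331 0.0465]]
```

View pics/c2.png

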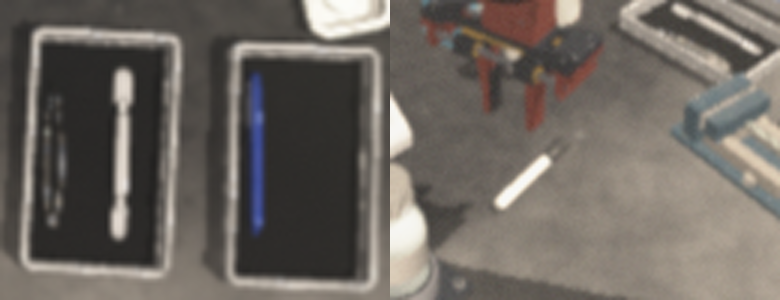

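The spatula lies flat in the tool tray, beside the tweezers and apart from them. The marker is at mid (0.565, 0.151), and both views agree on that. Descending to grip it.

Call:
{"api": "servo_tool", "payload": {"deltas": [[0.5, [0.001, -0.002, -0.03], 0], [0.5, [0, 0, -0.03], 0], [0.5, [0, 0, -0.025], 0], [0.5, [0, 0, -0.015], 0], [0.3, [0, 0, -0.006], 0], [0, [0, 0, 0], 0], [0, [0, 0, 0], 0], [0, [0, 0, 0], 0]], "newtons": 20}}

```text
clock: 9.25
tool_pos: [0.5657, 0.1509, 0.1855]
ee_rot: [179.9, -0.0, 97.3]
ft_force: [0.1, -0.4, 3.7]
width: 0.0126
gripper_force: 20.0
```

Call:
{"api": "servo_tool", "payload": {"deltas": [[0, [0, 0, 0], 0], [0, [0, 0, 0], 0], [0, [0, 0, 0.01], 0], [0, [0, 0, 0.02], 0], [0, [0, 0, 0.03], 0], [0, [0, 0, 0.04], 0], [0, [0, 0, 0.03], 0], [0, [0, 0, 0], -4]]}}

```text
clock: 10.25
tool_pos: [0.5659, 0.1513, 0.3188]
ee_rot: [179.7, -0.1, 93.3]
ft_force: [-0.3, 0.1, -0.9]
width: 0.0125
gripper_force: 20.0
```

Call:
{"api": "servo_tool", "payload": {"deltas": [[0, [0.001, -0.055, 0], -10], [0, [0.001, -0.055, 0], -10], [0, [0.001, -0.055, 0], -10], [0, [0.001, -0.055, 0], -10], [0, [0.001, -0.055, 0], -10], [0, [0.001, -0.055, 0], -10], [0, [0.001, -0.055, 0], -10], [0, [0.001, -0.055, 0], -10]]}}

```text
clock: 11.25
tool_pos: [0.5732, -0.2907, 0.3164]
ee_rot: [180.0, -0.1, 13.1]
ft_force: [0.4, -0.5, -0.0]
width: 0.0126
gripper_force: 20.0
```

Call:
{"api": "servo_tool", "payload": {"deltas": [[0, [0.001, -0.054, 0], -8], [0, [0.001, -0.054, 0], -8], [0, [0, 0, 0], 0], [0, [0, 0, -0.03], 0], [0, [0, 0, -0.03], 0], [0, [0, 0, -0.02], 0], [0, [0, 0, 0], 0], [0, [0, 0, 0], 0]]}}

```text
clock: 12.25
tool_pos: [0.5759, -0.3972, 0.236]
ee_rot: [180.0, -0.1, -2.6]
ft_force: [0.2, 0.3, -0.6]
width: 0.0128
gripper_force: 20.0
```

Call:
{"api": "servo_tool", "payload": {"deltas": [[0, [0, 0, -0.02], 0], [0, [0, 0, -0.015], 0], [0, [0, 0, -0.009], 0], [0, [0, 0, 0], 0], [0.25, [0, 0, 0], 0], [0.3, [0, 0, 0], 0], [0.3, [0, 0, 0], 0], [0.3, [0, 0, 0.02], 0]]}}

```text
clock: 13.25
tool_pos: [0.5748, -0.3968, 0.2098]
ee_rot: [-179.9, 0.2, -2.6]
ft_force: [-0.0, -0.1, -0.0]
width: 0.0263
gripper_force: 0.0
```

Call:
{"api": "servo_tool", "payload": {"deltas": [[0.3, [0, 0, 0.03], 0], [0.3, [0, 0, 0.04], 0], [0.3, [0, 0, 0.04], 0], [0.5, [-0.004, 0.05, 0.03], 8], [0.8, [-0.004, 0.06, 0.03], 10], [1, [-0.004, 0.06, 0.02], 10], [1, [-0.004, 0.06, 0], 10], [1, [-0.004, 0.06, 0], 10]]}}

```text
clock: 14.25
tool_pos: [0.5552, -0.1103, 0.4006]
ee_rot: [179.8, -0.1, 45.7]
ft_force: [-0.0, 0.3, 0.1]
width: 0.0729
gripper_force: 0.0
```

Run:
```python
from h import *
s=observe();print(s['joints'],s['tool_pos'],s['ee_rot'],s['clock'])
t=capture('top')[:,:,::-1];q=capture('scene')[:,:,::-1]
cv2.imwrite('pics/top3.png',t);cv2.imwrite('pics/scene3.png',q)
f=lambda a:cv2.resize(a,(390,300),interpolation=cv2.INTER_CUBIC)
cv2.imwrite('pics/c3.png',np.hstack([f(t[145:225,390:494]),f(q[215:285,205:296])]))
# cap centre in both views at top height .157
for n,im,(x0,y0,x1,y1) in(('top',t,(205,165,245,215)),('scene',q,(230,215,270,285))):
    h=cv2.cvtColor(im,cv2.COLOR_BGR2HSV)[y0:y1,x0:x1]
    for a,b,c in blobs((h[...,2]>190)&(h[...,1]<70),(x0,y0),60): print(n,a,b.round(1).tolist())
print('pred',[proj('top',[.55,.343,z]).tolist()+proj('scene',[.55,.343,z]).tolist() for z in(.01,.13,.157)])
```

```text
[ 22.47382996  19.48336724 -20.62937443  99.13332728   7.68143533
  62.58425979 -44.92571473] [ 0.55517354 -0.1103166   0.40056653] [ 1.79826784e+02 -6.47880255e-02  4.56736190e+01] 14.25
top 444 [[208.2, 192.6], [217.4, 174.2], [240.6, 185.8], [231.4, 204.2]]
scene 204 [[230.0, 215.0], [256.0, 215.0], [256.0, 230.0], [230.0, 230.0]]
scene 797 [[236.5, 224.5], [259.6, 223.0], [262.3, 265.6], [239.2, 267.1]]
pred [[[234.0, 193.0], [253.5, 265.9]], [[223.8, 190.0], [249.4, 237.8]], [[221.2, 189.3], [248.5, 230.8]]]
```

View pics/c3.png

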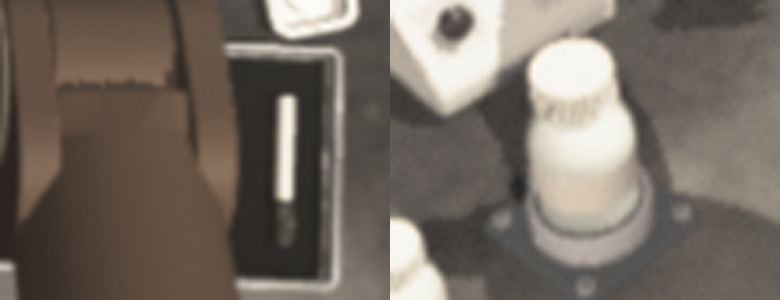

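The marker lies flat in the pen tray (white and black bar at crop (287,170)). The cap is centred at about (0.551, 0.3435) from both views. Moving to the bottle.

Call:
{"api": "servo_tool", "payload": {"deltas": [[1, [-0.001, 0.0565, 0], 10], [1, [-0.001, 0.0565, 0], 10], [1, [-0.001, 0.0565, 0], 10], [1, [-0.001, 0.0565, 0], 10], [1, [0, 0.0565, 0], 10], [1, [0, 0.0565, 0], 10], [1, [0, 0.0565, 0], 10], [1, [0, 0.0565, 0], 10]]}}

```text
clock: 15.35
tool_pos: [0.5521, 0.3408, 0.3998]
ee_rot: [179.9, 0.1, 125.6]
ft_force: [0.7, 0.7, -0.2]
width: 0.0878
gripper_force: 0.0
```

Call:
{"api": "servo_tool", "payload": {"deltas": [[1, [0, 0, 0], 10], [1, [0, 0, 0], 10], [1, [0, 0, 0], 10], [1, [0, 0, 0], 10], [1, [0, 0, 0], 10], [1, [0, 0, 0], 10], [1, [0, 0, 0], 10], [1, [0, 0, 0], 10]]}}

```text
clock: 16.35
tool_pos: [0.5522, 0.339, 0.3994]
ee_rot: [-179.9, 0.1, -154.4]
ft_force: [0.5, -0.4, -0.0]
width: 0.0878
gripper_force: 0.0
```

Run:
```python
from h import *
s=observe();print(s['joints'],s['tool_pos'],s['ee_rot'],s['clock'],s['moment'])
```

```text
[  1.14419833  38.43592582 -59.56305512  85.6746052   33.77433517
  75.23193175  53.92470384] [0.55219438 0.33904705 0.39943045] [-1.79910557e+02  6.25745264e-02 -1.54428934e+02] 16.35 [ 0.0509074  -0.06505946 -0.07370229]
```

Call:
{"api": "servo_tool", "payload": {"deltas": [[1, [-0.001, 0.0045, 0], 10.5], [1, [0, 0, 0], 10.5], [1, [0, 0, 0], 10.5], [1, [0, 0, -0.01], 10.5], [1, [0, 0, -0.01], 10.5], [1, [0, 0, -0.01], 10.5], [1, [0, 0, 0], 10.5], [1, [0, 0, 0], 10.5]]}}

```text
clock: 17.35
tool_pos: [0.5514, 0.3435, 0.369]
ee_rot: [-180.0, -0.1, -70.4]
ft_force: [0.7, 0.1, -0.1]
width: 0.0877
gripper_force: 0.0
```

Run:
```python
from h import *
s=observe();print(s['joints'],s['tool_pos'],s['ee_rot'],s['clock'],s['moment'])
q=capture('scene')[:,:,::-1]
cv2.imwrite('pics/c4.png',cv2.resize(q[130:300,160:380],None,fx=3.5,fy=3.5,interpolation=cv2.INTER_CUBIC))
```

```text
[  6.45069466  49.45368135 -75.47708517  87.04355988  48.24040354
  81.04113939 127.80247158] [0.55142002 0.34347571 0.36899808] [-1.79961039e+02 -1.07047071e-01 -7.04343189e+01] 17.35 [ 0.13213281 -0.02858261  0.00025897]
```

View pics/c4.png

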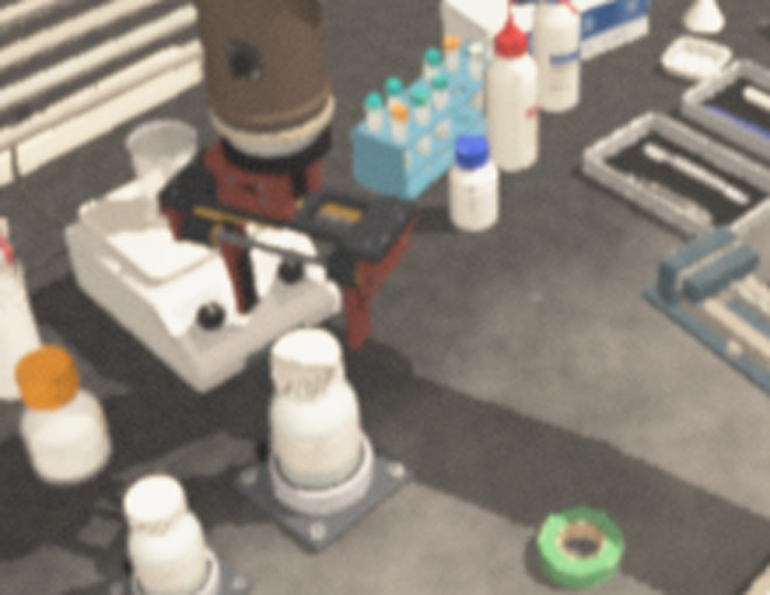

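Scene crop: the open fingers at (245,285) and (355,320) straddle the axis above the cap at (307,355). Descending, turning slightly back to relax joint 3.

Call:
{"api": "servo_tool", "payload": {"deltas": [[1, [0, 0, -0.005], -8], [1, [0, 0, -0.01], -8], [1, [0, 0, -0.015], 0], [1, [0, 0, -0.02], 0], [1, [0, 0, -0.01], 0], [0.7, [0, 0, 0], 0], [0.4, [0, 0, 0], 0], [0.4, [0, 0, 0], 0]], "newtons": 30}}

```text
clock: 18.4
tool_pos: [0.5508, 0.3444, 0.3089]
ee_rot: [-180.0, 0.0, -86.6]
ft_force: [0.1, 0.3, 0.5]
width: 0.0611
gripper_force: 0.0
```

Run:
```python
from h import *
s=observe();print(s['joints'],s['tool_pos'],s['ee_rot'],s['clock'],s['ft_force'],s['moment'],s['width'],s['gripper_force'])
```

```text
[  4.84508273  50.73950452 -70.03283332  90.47389612  49.11055482
  74.31311126 110.77865594] [0.55076117 0.34444597 0.30888857] [-1.79964225e+02  3.43929122e-02 -8.66378992e+01] 18.4 [0.13409888 0.34450129 0.52856697] [ 0.1238586  -0.03827742  0.03452292] 0.06105312855203419 0.0
```

Call:
{"api": "servo_tool", "payload": {"deltas": [[0, [0, 0, 0], 0], [0, [0, 0, 0], 0], [0, [0, 0, 0], 0], [0, [0, 0, 0], 0], [0, [0, 0, 0], -2], [0, [0, 0, 0], -5], [0, [0, 0, 0], -8], [0, [0, 0, -0.0002], -8]]}}

```text
clock: 19.4
tool_pos: [0.552, 0.3443, 0.3088]
ee_rot: [-179.9, 0.2, -110.0]
ft_force: [5.1, 2.0, -2.3]
width: 0.0538
gripper_force: 30.0
```

Run:
```python
from h import *
s=observe();print(s['joints'],s['tool_pos'],s['ee_rot'],s['clock'],s['ft_force'],s['moment'],s['width'],s['gripper_force'])
```

```text
[  3.33562962  48.16370637 -65.72337705  90.50231571  45.77994651
  71.64421854  89.69239154] [0.55202259 0.3443024  0.30878442] [-1.79862623e+02  1.67075101e-01 -1.09963376e+02] 19.4 [ 5.08041336  2.0004907  -2.26037676] [ 0.54649008 -1.0848405   0.01525415] 0.05377886195360153 29.99530702829361
```

Call:
{"api": "servo_tool", "payload": {"deltas": [[0, [0.001, 0, -0.0001], -10], [0, [0, 0, -0.0001], -10], [0, [0, 0, -0.0001], -10], [0, [0, 0, -0.0001], -10], [0, [0, 0, -0.0001], -10], [0, [0, 0, -0.0001], -10], [0, [0, 0, -0.0001], -10], [0, [0, 0, -0.0001], -10]]}}

```text
clock: 20.4
tool_pos: [0.5521, 0.3449, 0.308]
ee_rot: [179.9, 0.1, 170.1]
ft_force: [2.4, 3.2, -2.5]
width: 0.0544
gripper_force: 30.0
```

Run:
```python
from h import *
s=observe();print(s['joints'],s['tool_pos'],s['ee_rot'],s['clock'],s['ft_force'],s['moment'],s['width'],s['gripper_force'])
```

```text
[ -4.39785319  40.28471812 -49.26024619  90.97166549  33.00338361
  64.05302806  18.35988061] [0.5520728  0.34488946 0.30796193] [1.79850318e+02 9.18537489e-02 1.70052429e+02] 20.4 [ 2.35079536  3.1776721  -2.46023943] [ 0.67660614 -0.70648747  0.05111276] 0.05442190134489777 29.993149638175964
```

Call:
{"api": "servo_tool", "payload": {"deltas": [[0, [0, 0, -0.0001], -10], [0, [0, 0, -0.0001], -10], [0, [0, 0, -0.0001], -10], [0, [0, 0, -0.0001], -10], [0, [0, 0, -0.0001], -10], [0, [0, 0, -0.0001], -10], [0, [0, 0, -0.0001], -6], [0, [0, 0, -0.0001], -4]]}}

```text
clock: 21.4
tool_pos: [0.5523, 0.3452, 0.3072]
ee_rot: [179.8, -0.1, 100.3]
ft_force: [4.3, 3.1, -2.0]
width: 0.0543
gripper_force: 30.0
```

Run:
```python
from h import *
s=observe();print(s['joints'],s['tool_pos'],s['ee_rot'],s['clock'],s['ft_force'],s['moment'],s['width'],s['gripper_force'])
```

```text
[-13.71827205  35.33922698 -33.42404492  91.6532074   21.74556881
  59.36416292 -43.15743458] [0.55232383 0.34515188 0.30717768] [ 1.79791538e+02 -1.17075467e-01  1.00266796e+02] 21.4 [ 4.33036506  3.13304161 -1.96692689] [ 0.60632611 -1.14300806  0.97825108] 0.05426751479565135 29.998210966587067
```

Mz jumped to 0.98 N m after 173° of turning, which fits the stop. I'll turn a little further to confirm and hold.

Call:
{"api": "servo_tool", "payload": {"deltas": [[0, [0, 0, 0], -4], [0, [0, 0, 0], -4], [0, [0, 0, 0], -4], [0, [0, 0, 0], -4], [0, [0, 0, 0], -4], [0, [0, 0, 0], -4], [0, [0, 0, 0], 0], [0, [0, 0, 0], 0]]}}

```text
clock: 22.4
tool_pos: [0.5523, 0.3447, 0.3076]
ee_rot: [179.9, -0.1, 76.5]
ft_force: [5.4, 1.5, 3.9]
width: 0.0537
gripper_force: 30.0
```

Run:
```python
from h import *
s=observe();print(s['joints'],s['tool_pos'],s['ee_rot'],s['clock'],s['ft_force'],s['moment'],s['width'],s['gripper_force'])
```

```text
[-17.22747326  34.06783551 -27.90324112  91.90946032  17.98933686
  58.32643293 -64.0532538 ] [0.55234237 0.34472018 0.30761078] [ 1.79855288e+02 -1.31850774e-01  7.64834535e+01] 22.4 [5.40069059 1.48531538 3.86154156] [ 0.14270307 -1.16136965  0.87532065] 0.0537182954840933 30.000642836093903
```

The torque saturates at about 0.9 N m and the gripper slips, so the cap is at its stop. Backing off a quarter turn.

Call:
{"api": "servo_tool", "payload": {"deltas": [[0, [0, 0, 0], 3], [0, [0, 0, 0.0001], 7], [0, [0, 0, 0.0001], 7], [0, [0, 0, 0.0001], 7], [0, [0, 0, 0.0001], 7], [0, [0, 0, 0.0001], 7], [0, [0, 0, 0.0001], 7], [0, [0, 0, 0.0001], 7]]}}

```text
clock: 23.4
tool_pos: [0.5526, 0.3446, 0.3082]
ee_rot: [179.8, -0.0, 128.6]
ft_force: [5.6, 2.0, 2.6]
width: 0.0541
gripper_force: 30.0
```

Call:
{"api": "servo_tool", "payload": {"deltas": [[0, [0, 0, 0], 7], [0, [0, 0, 0.0001], 7], [0, [0, 0, 0.0001], 7], [0, [0, 0, 0.0001], 7], [0, [0, 0, 0], 7], [0, [0, 0, 0], 5], [0, [0, 0, 0], 0], [0, [0, 0, 0], 0]]}}

```text
clock: 24.4
tool_pos: [0.5525, 0.3447, 0.3086]
ee_rot: [179.8, 0.1, 168.3]
ft_force: [4.9, 2.9, 4.9]
width: 0.054
gripper_force: 30.0
```

Run:
```python
from h import *
s=observe();print(s['qd'],s['tool_pos'],s['ee_rot'],s['clock'],s['ft_force'],s['moment'],s['width'],s['gripper_force'])
t=capture('top')[:,:,::-1];q=capture('scene')[:,:,::-1]
f=lambda a:cv2.resize(a,(390,300),interpolation=cv2.INTER_CUBIC)
cv2.imwrite('pics/c5.png',np.vstack([np.hstack([f(t[145:245,380:510]),f(q[200:270,205:296])]),np.hstack([f(t[145:275,205:374]),f(q[120:250,270:439])])]))
```

```text
[-0.18941353 -0.02140397 -0.02074899  0.09504159 -0.00206962 -0.02683852
 -0.07973536] [0.55253923 0.34467005 0.30859967] [1.79826908e+02 1.04804139e-01 1.68348967e+02] 24.4 [4.92925843 2.92133001 4.85197219] [ 0.51595079 -1.28971053  0.08032932] 0.05395816936317457 30.000703632831573
```

View pics/c5.png

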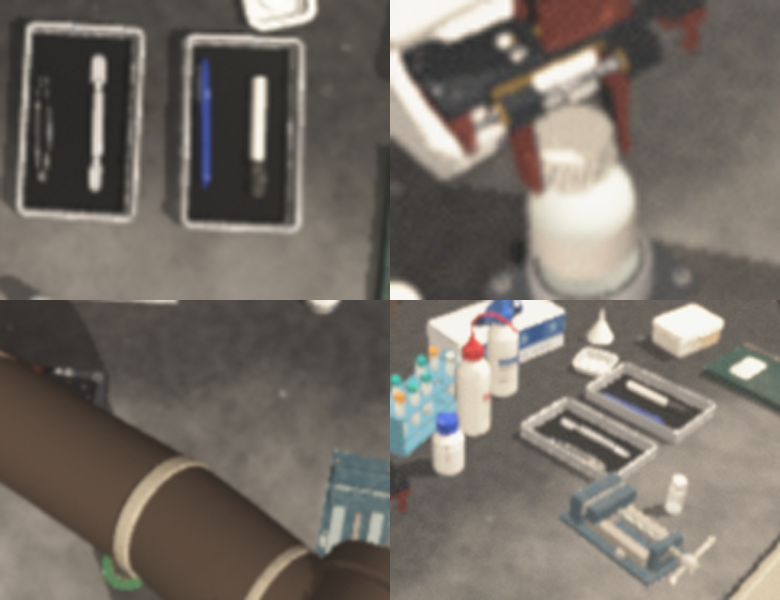

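The spatula is with the tweezers and the marker with the pen. The vial and blue-cap bottle are undisturbed. The cap is gripped at 30 N after 92° of back-off. Handing in.

```bash
python3 -c "
from workcell import *
print(finish_job())"
```

```text
the job is handed in; nothing more can be done
None
```

The job is handed in at about 24 s, with no verdict returned: the spatula is in the tweezers' tray, the marker is in the pen's tray, and the cap was screwed to its stop, backed off about 90° (judged from wrist torque and the 92° the gripper turned back) and is still gripped at 30 N.

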